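# Pack the hole-saw rounds in the caddy and tidy the shelf

## Task

Put the wooden rounds away in the open blue caddy: stack them all flat in one pile centred on its round plate, widest at the bottom and narrowest on top, then shut the hinged lid over them and press it down until the catch holds it. Also lay the steel spirit level flat on the shelf and flush against the outside of the caddy's front wall (the wall towards the robot), about midway along it, and leave the other things on the shelf where they are.

Things in the scene. Friction and masses are not known exactly. Their poses are not given: they have to be found in the camera images.
- caddy: Blue plastic tool caddy, fixed to the shelf, 170 mm along its x, 180 mm along its y, walls 48 mm high and 4 mm thick, 78 mm high with the lid shut. Origin: centre of its underside, on the shelf; z up. Its front is the outer wall face at x = -85 mm, towards the robot. The lid's hinge runs along its +y side, the catch is on its -y side.
- plate (a point): Centre of the top of the round aluminium plate (80 mm across) fixed on the caddy's floor, 8 mm above the shelf. The stack stands here.
- lid (a joint): Angle of the caddy's lid in rad: 0 shut, 1.57 standing upright on the caddy's +y side, up to 1.95 leaning back. A stiff hinge: it stays where it is left. The lid is a shell 170 x 180 mm and 30 mm deep, 0.2 kg. In the last 0.1 rad it meets a sprung catch on the -y side and must be pressed down with about 8 N near that side to snap fully shut.
- lid_hinge (a point): Point on the middle of the lid's hinge line, 48 mm above the shelf and at y = +90 mm in the caddy's frame; the hinge line runs along the caddy's x.
- lid_press (a point): Point on the outer (top) face of the lid, 160 mm from the hinge and 30 mm out from the lid's rim plane, in the middle of its width: a good place to push it over and press it shut. It moves with the lid; its frame has z out of the lid's outer face and -y from hinge to free edge.
- level: Spirit level, a steel bar 180 mm long (its x), 48 mm wide (its y) and 24 mm high, lying flat, 0.2 to 0.4 kg. Origin: centre of its underside; z up.
- wide1: Brown wooden round (a hole-saw cut-out), a flat disc 68 mm across and 10 mm thick, light. Origin: centre of its underside; z up. It may be absent.
- wide2: Brown wooden round (a hole-saw cut-out), a flat disc 68 mm across and 10 mm thick, light. Origin: centre of its underside; z up. It may be absent.
- mid1: Brown wooden round (a hole-saw cut-out), a flat disc 56 mm across and 10 mm thick, light. Origin: centre of its underside; z up. It may be absent.
- mid2: Brown wooden round (a hole-saw cut-out), a flat disc 56 mm across and 10 mm thick, light. Origin: centre of its underside; z up. It may be absent.
- small1: Brown wooden round (a hole-saw cut-out), a flat disc 44 mm across and 10 mm thick, light. Origin: centre of its underside; z up. It may be absent.
- small2: Brown wooden round (a hole-saw cut-out), a flat disc 44 mm across and 10 mm thick, light. Origin: centre of its underside; z up. It may be absent.
- torch: Yellow torch, 145 mm long; not part of the job, leave it alone. Origin: centre of its underside.
- tape_measure: Tape measure, 68 mm long, 64 mm high; not part of the job, leave it alone. Origin: centre of its underside.
- filler_tub: Tub, 72 mm across, 75 mm high; not part of the job, leave it alone. Origin: centre of its underside.
- offcut: Wood offcut, 130 x 50 x 18 mm; not part of the job, leave it alone. Origin: centre of its underside.
Not all that is in view belongs to the job. Leave any red look-alike of the small2 alone.

How it is judged (in metres and radians):
On the way, in this order (a step that is already met when the one before it is completed fails the run):
1. all the rounds present are stacked on the plate, centred and flat, no round below a wider one, while the lid is still open (horizontal distance between each of wide1, wide2, mid1, mid2, small1, small2 and plate below 0.008 m and angle between each of wide1, wide2, mid1, mid2, small1, small2's own z axis and vertical below 0.1 rad and z of each of mid1, mid2, small1, small2 in the frame of wide1 above 0.006 m and z of each of mid1, mid2, small1, small2 in the frame of wide2 above 0.006 m and z of each of small1, small2 in the frame of mid1 above 0.006 m and z of each of small1, small2 in the frame of mid2 above 0.006 m and value of joint lid above 0.5 rad), for 0.3 s.
2. the lid is pressed shut over the stack and the catch holds it (value of joint lid below 0.02 rad), for 0.3 s.
At the end, for the whole second after the job is handed in: Rounds: flat (0.1 rad), each centre within 8 mm of the plate's, wider below narrower. Lid: within 0.02 rad of shut. Level: flat, long side against the caddy's front (gap under 3.5 mm, parallel within 0.04 rad, middle within 25 mm of the front's middle). All at rest (horizontal distance between each of wide1, wide2, mid1, mid2, small1, small2 and plate below 0.008 m and angle between each of wide1, wide2, mid1, mid2, small1, small2's own z axis and vertical below 0.1 rad and z of each of mid1, mid2, small1, small2 in the frame of wide1 above 0.006 m and z of each of mid1, mid2, small1, small2 in the frame of wide2 above 0.006 m and z of each of small1, small2 in the frame of mid1 above 0.006 m and z of each of small1, small2 in the frame of mid2 above 0.006 m and value of joint lid below 0.02 rad and x of level in the frame of caddy between -0.1125 and -0.105 m and y of level in the frame of caddy between -0.025 and 0.025 m and angle between the x axis of level and the y axis of caddy, either way round below 0.04 rad and angle between level's own z axis and vertical below 0.08 rad and linear speed of each of wide1, wide2, mid1, mid2, small1, small2, level below 0.02 m/s); the robot touches nothing.
It fails at once if the torch, tape measure, tub or offcut is pushed more than 4 cm from its place (distance of any of torch, tape_measure, filler_tub, offcut from where it was at the start of the episode above 0.04 m).
Of wide1, wide2, mid1, mid2, small1, small2 only 4 to 6 are there at a start; the rules pass over those that are not, and their reading is None.
At some moment in a run one of level may be knocked a few centimetres aside while the robot is not near it.
Once in a run the grip may slacken for a moment while it holds something.
It also fails if it takes over 210 s, if anything falls off the work surface, if the arm or the gripper's body presses on something with over 40 N, if the wrist force passes 120 N, or if a joint passes its speed limit or range.

## Robot

A 6-joint arm with a two-finger parallel gripper is mounted at the origin on the work surface. World frame = base frame: x ahead of the robot, y to its left, z up, the work surface at z = 0. Lengths are in m, angles in degrees, forces in N, time in s.
With the tool pointing down it reaches from about 0.35 to 0.875 m from the base axis. Payload 4.2 kg.
Tool frame: the origin (TCP) lies on the centre line of the jaws, within the pads' length; the fingertips stand r.tip_extent ahead of it and the grasp point (between the pads) lies 11 mm behind it (r.tip_extent is the distance from the TCP to the fingertips, in m); z points along the fingers, y is the line along which they close (so a half turn about z gives the same grasp; the last joint's range is limited). The gripper opens to 87 mm and grips with 3 to 60 N. Pads are 19 mm wide; open, the fingers measure 117 mm over their backs; the gripper's body (75 mm by 190 mm) begins 51 mm behind the grasp point.
Start: joints at [-53.365, 22.042, 0.453, 0, -68.411, -14.817], TCP at [0.232, -0.58, 0.231] pointing down, gripper open.
Joint ranges: [-179.83, 179.83], [-69.29, 118.12], [-61.27, 80.66], [-181.25, 117.63], [-171.15, -9.14], [-177.46, 177.46]. Speed limits (degrees/s): [159.86, 159.86, 180, 180, 180, 180].

## Interface

Orientations are given as a 3x3 rotation matrix whose columns are the frame's x, y, z axes.
In Python, from station import r gives the robot as it stands.
- The arm moves only by the shell command python3 -m jog 'ROWS'. ROWS is text: rows parted by semicolons, each of 5 numbers parted by spaces: the opening, from 0 (shut) to 1 (fully open), then the shift along the world's x, y, z in mm, then the turn about the world's z in degrees. In form: hand dx dy dz roll; .... A call has 1 to 5 rows; each row shifts and turns the commanded pose from where the row before left it; what a row does not reach is not made up. A row lasts 1/8 s, in which the tool goes at most 62.5 mm and 10.7 degrees, less where a joint would pass 70% of its speed; a pose out of reach is approached as far as the arm can. A call is refused whole if a number of a shift passes 62.5 or a number of a turn 10.7, either way. A call with a gripper value outside its range is refused whole. The fingers move at their own pace and stop on an object; the grip force is fixed at half the most. Time passes only in rows, so rows that do not move let the fingers close. It gives the time, the measured TCP pose, the force, the opening and the grip force at its end, in the units of the state.
- r.sense(): the state, without advancing time (a new reading comes with each control period).
- r.capture(name): name is "scene" or "top" or "wrist"; returns a dict with "pixels" (400x640x3 uint8, red, green, blue), "fovy" (degrees; the focal length in pixels is half the picture's height over the tangent of half this angle, whatever the lens; pixels are square), "cx", "cy" (the principal point, pixels), "origin" and "orientation" of the camera in the world; the wrist camera has in their place "T_tool_cam" (4x4, takes a point from camera to tool coordinates, whose origin is the TCP and whose axes are the flange's). Camera axes: x right, y down, z forward; pixel columns grow to the right and rows downward; lengths in m; the calibration is good to about 2 mm. A picture is of the moment at which its call begins: read the wrist's pose just before it. There is no depth.
- r.finish_job(): hands the job in; it is judged then, once.
The state is a dict: "time_s": time; "joints": joint angles; "joint_velocities": joint speeds; "effort": joint torques, N m; "tcp_pos": TCP position; "ee_rot": TCP orientation; "wrist_force": force on the tool from outside, world axes, zero at the start; "moment": the same for the moment, N m; "gripper_width": opening from 0.0 (shut) to 1.0 (fully open); "gripper_force": force on a finger pad.
Only numpy, scipy, OpenCV 4.12 (cv2) and the standard library are available. Lean on these libraries where they do the work, as an engineer would, in place of code of your own. Each camera call takes 0.05 s, during which the arm holds its last target. There are 200 camera calls.

## Working session

There is one attempt and no reset: what is moved stays moved. The work goes in short steps, Python scripts to look and compute and a shell command to move; the robot and the scene stay as the last step left them, time stands still between calls to the robot, and variables do not carry over. Pictures are saved under pics/ and viewed, at most 15 in all, crops included, and the job is handed in when it is done.

```bash
ls; mkdir -p pics; python3 - <<'E'
from station import r
import cv2
s=r.sense(); print(s, r.tip_extent)
for n in ("scene","top"):
    c=r.capture(n); cv2.imwrite(f"pics/{n}0.png",c["pixels"][:,:,::-1]); print(n,c["fovy"],c["cx"],c["cy"],c["origin"],c["orientation"])
E
```

```text
pics
{'time_s': 0.0, 'joints': array([-5.33653446e+01,  2.20908825e+01,  3.79533688e-01, -2.89074684e-02,
       -6.84115278e+01, -1.48166193e+01]), 'joint_velocities': array([ 0.02791023, -0.01799605,  0.11445238,  0.01097188,  0.00318555,
        0.15526037]), 'effort': array([ 7.50671188e-04, -3.90659988e+01,  1.87400526e+01,  4.21961144e+00,
        1.11036765e-02, -1.92249672e-04]), 'tcp_pos': array([ 0.23208586, -0.57967624,  0.22945685]), 'ee_rot': array([[-9.28438000e-01, -3.71486292e-01, -9.03216103e-04],
       [-3.71487378e-01,  9.28435848e-01,  2.00085310e-03],
       [ 9.52887111e-05,  2.19320143e-03, -9.99997590e-01]]), 'wrist_force': array([1.17847521, 0.42861574, 0.5073926 ]), 'moment': array([ 0.00186496, -0.02845206, -0.02856914]), 'gripper_force': 0.0, 'gripper_width': 0.996922077741017} 0.008
scene 43.85158663518485 322.39969479456846 201.97871830823058 [1.66573038 0.43226899 0.9359222 ] [[-0.3442938   0.54733405 -0.76281533]
 [ 0.9387284   0.18698218 -0.28952834]
 [-0.01583584 -0.81575922 -0.57817482]]
top 54.12975429436848 316.4820631037872 197.7063837284169 [ 0.30514562 -0.00736565  1.20512839] [[ 0.02024602 -0.98385116  0.17783981]
 [-0.99965619 -0.01695615  0.01999963]
 [-0.01666118 -0.17818358 -0.9838562 ]]
```

View pics/top0.png

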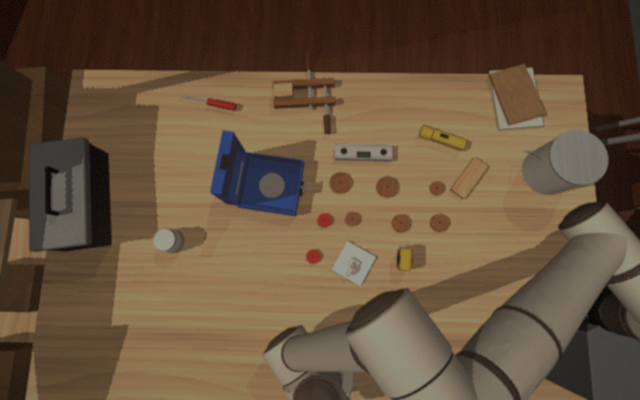

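View pics/scene0.png

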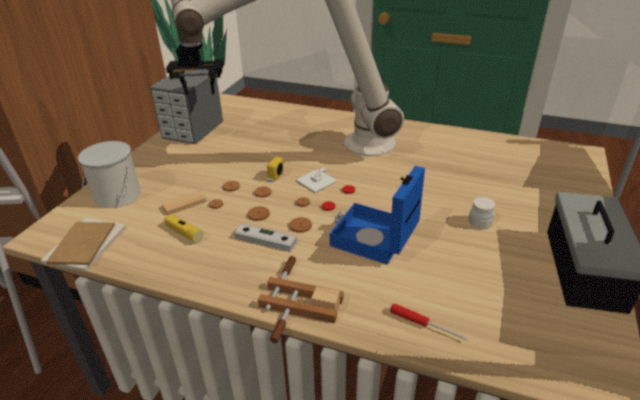

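The top view shows six brown rounds: (341,183), (388,187), (437,188), (353,219), (401,223), (440,222). It also shows red decoys at (325,220) and (313,257), the level at (363,152), and the open caddy with its plate at (272,185) and its lid on the left (+y).

```bash
cat > h.py <<'E'
import numpy as np, cv2
from station import r
def cam(n):
    s=r.sense(); c=r.capture(n)
    if n=="wrist":
        T=np.eye(4);T[:3,:3]=s["ee_rot"];T[:3,3]=s["tcp_pos"];T=T@np.array(c["T_tool_cam"])
        c["origin"],c["orientation"]=T[:3,3],T[:3,:3]
    c["f"]=200/np.tan(np.radians(c["fovy"]/2)); return c
def world(c,px,z):
    px=np.atleast_2d(np.asarray(px,float))
    d=np.c_[(px[:,0]-c["cx"])/c["f"],(px[:,1]-c["cy"])/c["f"],np.ones(len(px))]@np.array(c["orientation"]).T
    o=np.array(c["origin"]); return o+d*((z-o[2])/d[:,2])[:,None]
def pix(c,p):
    q=(np.atleast_2d(p)-c["origin"])@np.array(c["orientation"]); return q[:,:2]/q[:,2:]*c["f"]+[c["cx"],c["cy"]]
def blobs(m,amin=60):
    cs,_=cv2.findContours(m.astype(np.uint8)*255,cv2.RETR_EXTERNAL,cv2.CHAIN_APPROX_NONE)
    return [k for k in cs if cv2.contourArea(k)>amin]
def centroid(k):
    m=cv2.moments(k); return np.array([m["m10"],m["m01"]])/m["m00"]
def hsv(c): return cv2.cvtColor(c["pixels"],cv2.COLOR_RGB2HSV)
E
python3 - <<'E'
from h import *
c=cam("top"); H=hsv(c); im=c["pixels"]
for p in [(341,183),(388,187),(437,188),(353,219),(401,223),(440,222),(325,220),(415,205),(272,186),(290,172),(345,150),(363,170)]: print(p,H[p[1],p[0]],im[p[1],p[0]])
m=(H[...,0]<14)&(H[...,1]>100)&(H[...,2]>50)&(H[...,2]<150)
m[:165]=0;m[250:]=0;m[:,:300]=0;m[:,460:]=0
for k in blobs(m,40):
    g=centroid(k);w=world(c,k[:,0],.01);print("rnd",g.round(1),world(c,g,.01)[0].round(4),"d",2000*np.sqrt(cv2.contourArea(w[:,:2].astype(np.float32))/np.pi), H[int(g[1]),int(g[0])])
# blue
b=(H[...,0]>100)&(H[...,0]<130)&(H[...,1]>120)
for k in blobs(b,200): print("blue",cv2.boundingRect(k)); K=k
cv2.imwrite("pics/c1.png",cv2.resize(im[120:270,200:460,::-1],None,fx=3,fy=3,interpolation=cv2.INTER_CUBIC))
w=cam("wrist"); cv2.imwrite("pics/w1.png",w["pixels"][:,:,::-1]); print(w["T_tool_cam"],w["fovy"])
E
```

```text
(341, 183) [ 12 146 105] [105  69  45]
(388, 187) [ 12 145 104] [104  69  45]
(437, 188) [ 13 148  93] [93 62 39]
(353, 219) [ 12 151  98] [98 64 40]
(401, 223) [ 12 150  90] [90 59 37]
(440, 222) [ 12 152  94] [94 61 38]
(325, 220) [  3 183 120] [120  44  34]
(415, 205) [ 18 109 150] [150 125  86]
(272, 186) [18 40 96] [96 90 81]
(290, 172) [114 109  70] [40 46 70]
(345, 150) [17 91 45] [45 38 29]
(363, 170) [ 18 108 149] [149 123  86]
rnd [400.7 223. ] [ 0.4472 -0.2419  0.01  ] d 50.598583410035566 [ 13 146  96]
rnd [439.3 222.6] [ 0.4505 -0.3595  0.01  ] d 50.19232173635944 [ 12 147  90]
rnd [352.  218.6] [ 0.4579 -0.0933  0.01  ] d 38.66197249652661 [ 12 143 100]
rnd [323.9 219.8] [ 0.4525 -0.0073  0.01  ] d 45.775761305524206 [  4 179 121]
rnd [436.7 187.8] [ 0.5589 -0.3553  0.01  ] d 38.63851582973552 [ 12 151  96]
rnd [387.2 186.4] [ 0.5606 -0.2022  0.01  ] d 61.24558017037521 [ 12 150  90]
rnd [340.1 182.4] [ 0.5709 -0.0559  0.01  ] d 61.70714434990938 [ 12 147  90]
blue (238, 166, 65, 49)
blue (211, 132, 22, 63)
[[ 2.58662941e-04 -9.65479665e-01 -2.60478309e-01  7.19037680e-02]
 [ 9.99999932e-01  3.18099914e-04 -1.86027294e-04 -1.01879413e-03]
 [ 2.62463698e-04 -2.60478244e-01  9.65479682e-01 -1.55140313e-01]
 [ 0.00000000e+00  0.00000000e+00  0.00000000e+00  1.00000000e+00]] 67.64441726549015
```

View pics/c1.png

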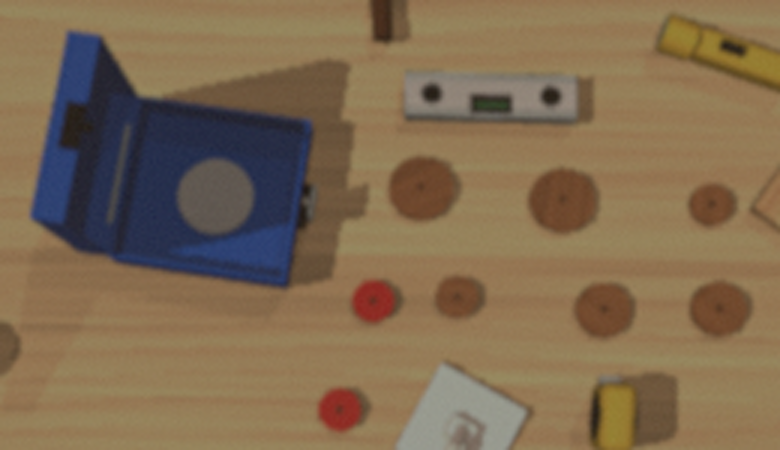

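```bash
python3 - <<'E'
from h import *
c=cam("top"); H=hsv(c)
q=lambda u,v:((u+.5)/3-.5+200,(v+.5)/3-.5+120)
a=world(c,[q(312,122),q(288,285),q(115,258)],.048); print(a.round(4))
d=a[0]-a[1]; print("yaw x-axis",np.degrees(np.arctan2(d[1],d[0])),np.linalg.norm(d)); d=a[2]-a[1]; print("yaw y-axis-90",np.degrees(np.arctan2(d[1],d[0]))-90,np.linalg.norm(d))
m=(H[...,1]<70)&(H[...,2]>70); m[:165]=0;m[210:]=0;m[:,:250]=0;m[:,295:]=0
for k in blobs(m): print("plate",centroid(k),world(c,centroid(k),.008))
m=(H[...,1]<60)&(H[...,2]>90); m[:135]=0;m[172:]=0;m[:,:325]=0;m[:,400:]=0
for k in blobs(m): R=cv2.minAreaRect(world(c,k[:,0],.024)[:,:2].astype(np.float32)); print("level",R)
E
python3 -m jog '1 55 -0 0 10; 1 50 50 0 10; 1 50 55 0 10; 1 45 55 0 10; 1 30 55 0 10'; python3 -m jog '1 30 55 -20 9; 1 30 55 -20 0; 1 20 55 -20 0; 1 15 55 -20 0; 1 15 55 -10 0'
```

```text
[[0.6298 0.0577 0.048 ]
 [0.4618 0.0772 0.048 ]
 [0.4859 0.2514 0.048 ]]
yaw x-axis -6.625303190643054 0.16911708159130232
yaw y-axis-90 -7.8883665269361956 0.17584692748654066
plate [271.40674603 185.1603836 ] [[0.55903837 0.15899202 0.008     ]]
level ((0.6673151850700378, -0.125547856092453), (0.17528289556503296, 0.0492965430021286), 89.40381622314453)
time_s: 0.88
tcp_pos: [0.4445, -0.3849, 0.2302]
ee_rot: [[-0.306, -0.952, 0.0], [-0.952, 0.306, -0.0], [0.0, -0.0, -1.0]]
wrist_force: [0.7, -0.2, -0.2]
gripper_width: 0.999
gripper_force: 0.0
time_s: 1.5
tcp_pos: [0.5498, -0.1151, 0.1414]
ee_rot: [[-0.16, -0.987, -0.002], [-0.987, 0.16, -0.0], [0.0, 0.002, -1.0]]
wrist_force: [1.0, 0.1, 0.4]
gripper_width: 1.002
gripper_force: 0.0
```

```bash
python3 -m jog '1 21 40 -10 1.5; 1 0 19 -10 0; 1 0 0 0 0; 1 0 0 0 0'; cat >> h.py <<'E'
def rounds(c,z=.01,amin=800):
    H=hsv(c); m=(H[...,0]<16)&(H[...,1]>120)&(H[...,2]<125)&(H[...,2]>40)&((c["pixels"][...,0].astype(int)<2*c["pixels"][...,1]))
    out=[]
    for k in blobs(m,amin):
        w=world(c,k[:,0],z)[:,:2].astype(np.float32); (x,y),(a,b),_=cv2.fitEllipse(w)
        out.append((round(x,4),round(y,4),round(1000*a,1),round(1000*b,1)))
    return out
E
python3 - <<'E'
from h import *
c=cam("wrist"); cv2.imwrite("pics/w2.png",c["pixels"][:,:,::-1]); print(rounds(c), r.sense()["tcp_pos"])
E
```

```text
time_s: 2.0
tcp_pos: [0.5707, -0.0588, 0.1227]
ee_rot: [[-0.135, -0.991, -0.0], [-0.991, 0.135, -0.0], [0.0, 0.0, -1.0]]
wrist_force: [0.1, -1.0, 0.4]
gripper_width: 1.0
gripper_force: 0.0
[(0.5598, -0.1967, 47.5, 64.5)] [ 0.57082764 -0.05908623  0.12293991]
```

View pics/w2.png

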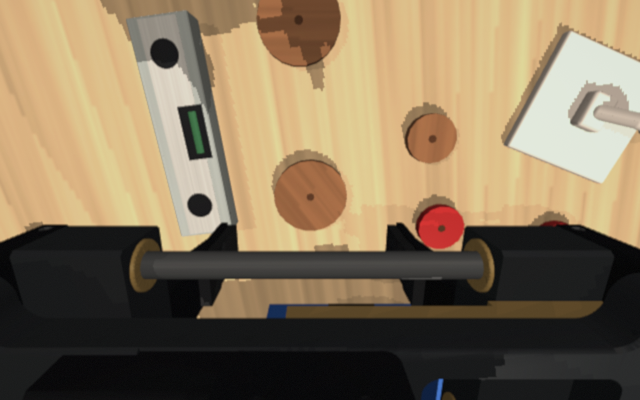

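The wrist view shows the wide round at (310,195) with its centre dot at (310,197), the small round at (431,138), the other wide round at (298,20) and the level at left.

```bash
python3 - <<'E'
from h import *
c=cam("wrist");H=hsv(c)
for p in [(300,180),(330,210),(431,125),(290,50),(320,10),(441,240),(370,100),(60,100),(290,155)]: print(p,H[p[1],p[0]])
print(world(c,[(310,197),(432,139),(298,20)],.01).round(4))
E
```

```text
(300, 180) [ 12 147 165]
(330, 210) [ 12 147 163]
(431, 125) [ 12 146 166]
(290, 50) [ 12 145 151]
(320, 10) [ 12 148 107]
(441, 240) [  1 192 199]
(370, 100) [ 23  87 224]
(60, 100) [ 17 103 221]
(290, 155) [ 17 103 163]
[[ 0.5723 -0.0572  0.01  ]
 [ 0.458  -0.0955  0.01  ]
 [ 0.5618 -0.2047  0.01  ]]
```

```bash
sed -i 's/m=(H\[...,0\]<16).*/m=(H[...,0]<15)\&(H[...,0]>7)\&(H[...,1]>125)\&(H[...,2]>40)/' h.py
python3 -m jog '1 1.5 1.5 -40 0; 1 0 0 -40 0; 1 0 0 -32 0; 1 0 0 0 0; 0 0 0 0 0'; python3 -m jog '0 0 0 0 0; 0 0 0 0 0; 0 0 0 0 0; 0 0 0 20 0; 0 0 0 40 0';python3 -m jog '0 0 0 40 0; 0 0 0 0 0'; python3 - <<'E'
from h import *
c=cam("wrist"); cv2.imwrite("pics/w3.png",c["pixels"][:,:,::-1]); z=r.sense()["tcp_pos"][2];print(z,rounds(c,.01))
E
```

```text
time_s: 2.72
tcp_pos: [0.5727, -0.0573, 0.0109]
ee_rot: [[-0.135, -0.991, 0.0], [-0.991, 0.135, 0.0], [-0.0, -0.0, -1.0]]
wrist_force: [0.1, 1.3, -0.4]
gripper_width: 0.946
gripper_force: 0.0
time_s: 3.35
tcp_pos: [0.571, -0.0566, 0.0694]
ee_rot: [[-0.134, -0.991, -0.005], [-0.991, 0.134, -0.0], [0.001, 0.005, -1.0]]
wrist_force: [0.2, 0.4, -0.0]
gripper_width: 0.77
gripper_force: 30.0
time_s: 3.6
tcp_pos: [0.5749, -0.0561, 0.1142]
ee_rot: [[-0.133, -0.991, 0.008], [-0.991, 0.133, 0.001], [-0.002, -0.008, -1.0]]
wrist_force: [0.0, 0.2, -0.6]
gripper_width: 0.768
gripper_force: 30.0
0.11199841268822278 [(0.5872, 0.0342, 20.7, 87.9), (0.5789, -0.0313, 67.0, 119.4), (0.4591, -0.0962, 42.3, 44.5), (0.5628, -0.1944, 44.6, 70.4)]
```

View pics/w3.png

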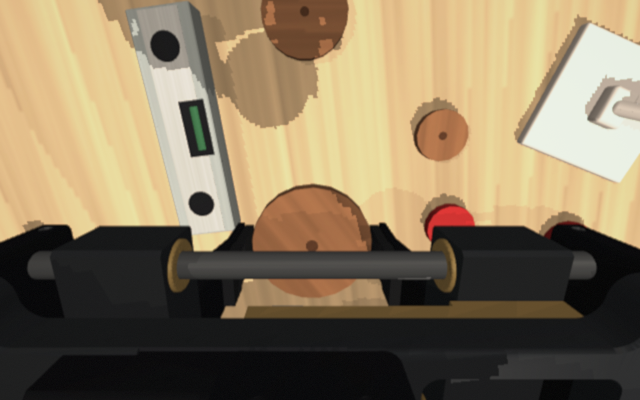

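```bash
cat >> h.py <<'E'
def inhand(u,v):
    s=r.sense(); c=cam("wrist"); 
    return None
E
python3 - <<'E'
from h import *
c=cam("wrist"); s=r.sense(); p=s["tcp_pos"]
H=hsv(c); g=cv2.cvtColor(c["pixels"],cv2.COLOR_RGB2GRAY)[225:262,295:330]; print(np.array(np.unravel_index(g[:26].argmin(),g[:26].shape))[::-1]+[295,225])
print(p, (world(c,[(312,245.5)],p[2]-.001)-p)*1000)
E
```

```text
[312 250]
[ 0.57214597 -0.05630831  0.11050991] [[ 0.65572432  0.43133959 -1.        ]]
```

```bash
sed -i '/^def inhand/,$d' h.py
python3 -m jog '0 -4 45 0 0; 0 -4 50 0 0; 0 -4 50 0 0; 0 0 45 0 0; 0 0 25 0 0'; python3 -m jog '0 0 0 -20 0; 0 0 0 -30 0; 0 0 0 -25 0; 0 0 0 -9 0; 0 0 0 0 0'
```

```text
time_s: 4.32
tcp_pos: [0.5594, 0.1603, 0.1087]
ee_rot: [[-0.132, -0.991, -0.003], [-0.991, 0.132, -0.001], [0.002, 0.003, -1.0]]
wrist_force: [-0.4, -0.0, 0.9]
gripper_width: 0.771
gripper_force: 30.0
time_s: 4.95
tcp_pos: [0.56, 0.1581, 0.0254]
ee_rot: [[-0.134, -0.991, -0.002], [-0.991, 0.134, -0.001], [0.002, 0.002, -1.0]]
wrist_force: [-0.3, 0.8, -0.3]
gripper_width: 0.766
gripper_force: 30.0
```

```bash
python3 -m jog '0 0 0 -5 0; 0 0 0 0 0; 1 0 0 0 0; 1 0 0 0 0; 1 0 0 0 0';python3 -m jog '1 0 0 20 0; 1 0 0 50 0; 1 0 0 50 0; 1 0 0 0 0; 1 0 0 0 0'; python3 - <<'E'
from h import *
c=cam("wrist"); cv2.imwrite("pics/w4.png",c["pixels"][:,:,::-1]); print(rounds(c,.018))
H=hsv(c)
t=cam("top"); cv2.imwrite("pics/t4.png",t["pixels"][:,:,::-1]); print(rounds(t,.01,40))
E
```

```text
time_s: 5.58
tcp_pos: [0.5607, 0.1586, 0.0218]
ee_rot: [[-0.134, -0.991, 0.0], [-0.991, 0.134, 0.0], [-0.0, -0.0, -1.0]]
wrist_force: [0.2, -0.6, 0.3]
gripper_width: 0.975
gripper_force: 0.0
time_s: 6.2
tcp_pos: [0.56, 0.1584, 0.1413]
ee_rot: [[-0.134, -0.991, -0.001], [-0.991, 0.134, 0.0], [-0.0, 0.001, -1.0]]
wrist_force: [0.3, 0.3, -0.3]
gripper_width: 1.002
gripper_force: 0.0
[(0.5602, 0.1573, 64.5, 65.5), (0.8269, 0.1134, 48.1, 126.5), (0.7595, -0.0131, 23.4, 80.6)]
[(0.0258, 0.8689, 49.5, 69.1), (0.4503, -0.3587, 52.0, 53.3), (0.4472, -0.2417, 50.7, 53.6), (0.458, -0.0933, 40.5, 42.4), (0.4345, -0.9309, 60.8, 194.0), (0.4962, 0.9427, 53.6, 86.1), (0.5559, -0.9628, 21.7, 88.0), (0.5593, -0.3554, 40.9, 43.2), (0.5614, -0.2019, 63.3, 66.4), (0.5611, 0.1457, 26.8, 57.1), (0.7067, -0.972, 24.2, 49.6), (0.6205, 0.9882, 81.1, 177.5), (0.7636, -0.0111, 17.4, 70.4), (0.838, 0.0809, 33.9, 257.7), (0.7608, 1.0141, 88.0, 180.3), (0.9025, 0.0598, 32.4, 220.1), (0.9967, 0.0643, 534.9, 2163.2)]
```

View pics/w4.png

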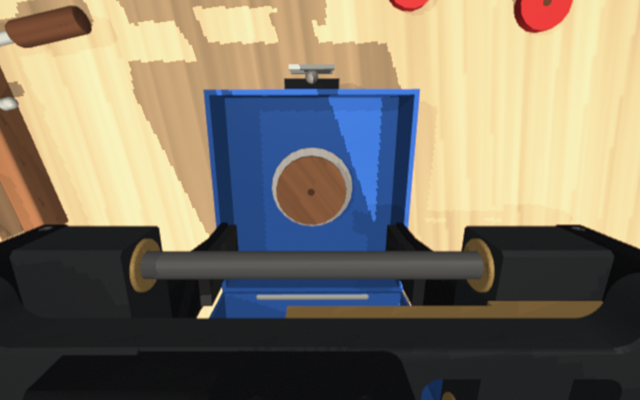

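The round lies on the plate at (311,187). The plate shows as a pale rim, mostly above and to the left of it.

```bash
python3 - <<'E'
from h import *
c=cam("wrist"); H=hsv(c); im=c["pixels"]
m=~((H[...,0]>95)&(H[...,0]<135)&(H[...,1]>90)); m[:120]=0;m[245:]=0;m[:,:255]=0;m[:,375:]=0
ks=blobs(m,2000); k=max(ks,key=cv2.contourArea)[:,0]
w=world(c,k,.008)[:,:2].astype(np.float32)
print(cv2.boundingRect(k),cv2.fitEllipse(w),cv2.minEnclosingCircle(w)); print(world(c,(311,191.5),.018)) 
# rows of col 311
print([tuple(int(v) for v in im[y,311]) for y in range(140,160,2)],[tuple(int(v) for v in im[y,311]) for y in range(218,240,2)])
# circle fit on upper half only
u=w[k[:,1]<195]; A=np.c_[2*u,np.ones(len(u))]; x=np.linalg.lstsq(A,(u**2).sum(1),rcond=None)[0]; print(x[:2],np.sqrt(x[2]+x[0]**2+x[1]**2))
E
```

```text
(271, 148, 81, 79) ((0.5594014525413513, 0.1566612869501114), (0.07945803552865982, 0.07964351773262024), 173.82901000976562) ((0.5592923164367676, 0.15663239359855652), 0.04047996178269386)
[[0.55949766 0.15710436 0.018     ]]
[(46, 85, 153), (45, 85, 152), (45, 85, 152), (45, 84, 152), (132, 133, 147), (181, 174, 162), (181, 174, 162), (181, 174, 163), (137, 121, 108), (125, 83, 54)] [(128, 85, 55), (123, 81, 54), (120, 79, 53), (125, 88, 63), (133, 129, 136), (52, 85, 148), (42, 81, 148), (42, 82, 148), (43, 82, 148), (43, 82, 149), (43, 82, 148)]
[0.55936418 0.15649455] 0.03965826476615698
```

```bash
python3 -m jog '1 2 -42 0 0; 1 0 -55 0 0; 1 0 -55 0 0; 1 0 -55 0 0; 1 0 -55 0 0'; python3 -m jog '1 0 -55 -20 0; 1 0 -45 0 0; 1 0 0 0 0; 1 0 0 0 0';  cat >> h.py <<'E'
def near(z=.01):
    c=cam("wrist"); p=r.sense()["tcp_pos"]
    for o in rounds(c,z):
        if np.hypot(o[0]-p[0],o[1]-p[1])<.05: print("round",o,"delta mm",(1000*(np.array(o[:2])-p[:2])).round(1),"z",p[2].round(4))
E
python3 -c "from h import *;near()"
```

```text
time_s: 6.98
tcp_pos: [0.5619, -0.1052, 0.1404]
ee_rot: [[-0.133, -0.991, -0.002], [-0.991, 0.133, -0.0], [0.001, 0.002, -1.0]]
wrist_force: [-0.3, 1.0, 0.4]
gripper_width: 0.993
gripper_force: 0.0
time_s: 7.48
tcp_pos: [0.5621, -0.2033, 0.1206]
ee_rot: [[-0.134, -0.991, -0.002], [-0.991, 0.134, 0.0], [-0.0, 0.002, -1.0]]
wrist_force: [-0.4, 1.0, -1.2]
gripper_width: 1.003
gripper_force: 0.0
round (0.5613, -0.205, 65.8, 66.8) delta mm [-1.1 -2.3] z 0.1209
```

```bash
python3 -m jog '1 -1 -2 -40 0; 1 0 0 -40 0; 1 0 0 -30 0; 1 0 0 0 0; 0 0 0 0 0'; python3 -m jog '0 0 0 0 0; 0 0 0 0 0; 0 0 0 0 0; 0 0 0 20 0; 0 0 0 50 0';python3 -m jog '0 0 0 45 0; 0 -1 45 0 0; 0 0 55 0 0; 0 0 55 0 0; 0 0 55 0 0';python3 -m jog '0 0 55 0 0; 0 0 55 0 0; 0 0 42 0 0; 0 0 0 0 0; 0 0 0 0 0'; python3 -c "
from h import *
p=r.sense()['tcp_pos'];near(p[2]-.001)"
```

```text
time_s: 8.15
tcp_pos: [0.5619, -0.2044, 0.0118]
ee_rot: [[-0.132, -0.991, 0.0], [-0.991, 0.132, 0.0], [-0.0, -0.0, -1.0]]
wrist_force: [0.1, -0.3, -0.5]
gripper_width: 0.948
gripper_force: 0.0
time_s: 8.78
tcp_pos: [0.5594, -0.2053, 0.0796]
ee_rot: [[-0.134, -0.991, -0.007], [-0.991, 0.134, 0.001], [-0.0, 0.007, -1.0]]
wrist_force: [-0.0, -0.0, 0.1]
gripper_width: 0.77
gripper_force: 30.0
time_s: 9.4
tcp_pos: [0.5602, 0.006, 0.1266]
ee_rot: [[-0.134, -0.991, 0.0], [-0.991, 0.134, 0.0], [-0.0, -0.0, -1.0]]
wrist_force: [0.6, -0.3, -0.2]
gripper_width: 0.769
gripper_force: 30.0
time_s: 10.02
tcp_pos: [0.5602, 0.1561, 0.1263]
ee_rot: [[-0.134, -0.991, -0.001], [-0.991, 0.134, -0.0], [0.001, 0.001, -1.0]]
wrist_force: [0.1, 0.2, -0.2]
gripper_width: 0.765
gripper_force: 30.0
round (0.5633, 0.1822, 12.0, 52.0) delta mm [ 3.1 26.6] z 0.1263
round (0.5575, 0.1383, 54.3, 66.4) delta mm [ -2.7 -17.3] z 0.1263
```

```bash
python3 -m jog '0 -0.5 1 -30 0; 0 0 0 -40 0; 0 0 0 -20 0; 0 0 0 -6 0; 0 0 0 0 0'; python3 -m jog '0 0 0 0 0; 1 0 0 0 0; 1 0 0 0 0; 1 0 0 0 0; 1 0 0 20 0';python3 -m jog '1 0 0 50 0; 1 0 0 40 0; 1 0 0 0 0; 1 0 0 0 0';python3 -c "
from h import *
near(.028)"
```

```text
time_s: 10.7
tcp_pos: [0.5604, 0.1565, 0.0311]
ee_rot: [[-0.135, -0.991, 0.001], [-0.991, 0.135, 0.0], [-0.0, -0.001, -1.0]]
wrist_force: [0.4, -0.3, -0.3]
gripper_width: 0.765
gripper_force: 30.0
time_s: 11.32
tcp_pos: [0.5589, 0.157, 0.0493]
ee_rot: [[-0.134, -0.991, -0.004], [-0.991, 0.134, -0.002], [0.002, 0.003, -1.0]]
wrist_force: [0.3, 0.9, 0.1]
gripper_width: 0.99
gripper_force: 0.0
time_s: 11.82
tcp_pos: [0.5594, 0.1574, 0.14]
ee_rot: [[-0.134, -0.991, -0.001], [-0.991, 0.134, -0.0], [0.0, 0.001, -1.0]]
wrist_force: [-0.3, 0.0, -0.3]
gripper_width: 1.001
gripper_force: 0.0
round (0.5603, 0.1569, 64.5, 67.0) delta mm [ 1.1 -0.3] z 0.1393
```

```bash
python3 -m jog '1 -0 -45 0 -10; 1 -10 -52 0 -10; 1 -20 -52 0 -10; 1 -20 -52 0 -10; 1 -20 -52 0 -10'; python3 -m jog '1 -20 -52 -20 -10; 1 -12 -52 0 0; 1 -10 -44 0 0; 1 0 0 0 0; 1 0 0 0 0'; python3 -c "from h import *;near()"
```

```text
time_s: 12.5
tcp_pos: [0.4884, -0.0971, 0.1391]
ee_rot: [[-0.848, -0.53, -0.003], [-0.53, 0.848, -0.0], [0.003, 0.001, -1.0]]
wrist_force: [0.7, -0.8, -0.1]
gripper_width: 1.0
gripper_force: 0.0
time_s: 13.12
tcp_pos: [0.4474, -0.2433, 0.1194]
ee_rot: [[-0.925, -0.379, -0.002], [-0.379, 0.925, 0.001], [0.002, 0.002, -1.0]]
wrist_force: [0.1, 0.2, -0.6]
gripper_width: 1.0
gripper_force: 0.0
round (0.4471, -0.2454, 54.4, 54.8) delta mm [-0.6 -2.5] z 0.1197
```

```bash
python3 -m jog '1 -0.5 -2 -40 0; 1 0 0 -40 0; 1 0 0 -28.5 0; 1 0 0 0 0; 0 0 0 0 0'; python3 -m jog '0 0 0 0 0; 0 0 0 0 0; 0 0 0 0 0; 0 0 0 20 0; 0 0 0 50 0';python3 -m jog '0 0 0 45 0; 0 10 45 0 10; 0 20 52 0 10; 0 20 52 0 10; 0 20 52 0 10';python3 -m jog '0 20 52 0 10; 0 12 52 0 10; 0 10 52 0 0; 0 0 45 0 0; 0 0 0 0 0'
```

```text
time_s: 13.8
tcp_pos: [0.448, -0.2446, 0.0121]
ee_rot: [[-0.924, -0.381, -0.0], [-0.381, 0.924, 0.0], [0.0, 0.0, -1.0]]
wrist_force: [0.0, -0.2, 0.8]
gripper_width: 0.954
gripper_force: 0.0
time_s: 14.42
tcp_pos: [0.4457, -0.2451, 0.0809]
ee_rot: [[-0.925, -0.379, -0.006], [-0.379, 0.925, 0.002], [0.005, 0.004, -1.0]]
wrist_force: [1.6, -0.1, -0.6]
gripper_width: 0.627
gripper_force: 30.0
time_s: 15.05
tcp_pos: [0.5179, -0.043, 0.1274]
ee_rot: [[-0.46, -0.888, 0.001], [-0.888, 0.46, 0.0], [-0.0, -0.0, -1.0]]
wrist_force: [0.5, -0.1, -0.1]
gripper_width: 0.626
gripper_force: 30.0
time_s: 15.68
tcp_pos: [0.5596, 0.1592, 0.1268]
ee_rot: [[-0.13, -0.992, 0.0], [-0.992, 0.13, 0.0], [-0.0, -0.0, -1.0]]
wrist_force: [-0.2, -0.3, -0.2]
gripper_width: 0.624
gripper_force: 30.0
```

```bash
python3 -m jog '0 0 -1.5 -30 0; 0 0 0 -40 0; 0 0 0 -12 0; 0 0 0 -3 0; 0 0 0 0 0'; python3 -m jog '0 0 0 0 0; 1 0 0 0 0; 1 0 0 0 0; 1 0 0 0 0; 1 0 0 20 0';python3 -m jog '1 0 0 40 0; 1 0 0 40 0; 1 0 0 0 0; 1 0 0 0 0';python3 -c "
from h import *
near(.038)"
```

```text
time_s: 16.3
tcp_pos: [0.5604, 0.1551, 0.0432]
ee_rot: [[-0.134, -0.991, 0.002], [-0.991, 0.134, 0.001], [-0.001, -0.002, -1.0]]
wrist_force: [0.5, 0.5, 0.3]
gripper_width: 0.626
gripper_force: 30.0
time_s: 16.92
tcp_pos: [0.5584, 0.1545, 0.0608]
ee_rot: [[-0.134, -0.991, -0.004], [-0.991, 0.134, -0.002], [0.002, 0.003, -1.0]]
wrist_force: [0.3, -0.4, -0.1]
gripper_width: 0.962
gripper_force: 0.0
time_s: 17.42
tcp_pos: [0.5589, 0.1549, 0.1415]
ee_rot: [[-0.134, -0.991, -0.001], [-0.991, 0.134, -0.0], [0.0, 0.001, -1.0]]
wrist_force: [-0.2, -0.4, -0.6]
gripper_width: 0.999
gripper_force: 0.0
round (0.5599, 0.1541, 62.0, 64.7) delta mm [ 1.2 -0.5] z 0.1409
```

```bash
python3 -m jog '1 0 -45 0 0; 1 -10 -55 0 0; 1 -15 -55 0 0; 1 -15 -55 0 0; 1 -15 -55 0 0'; python3 -m jog '1 -15 -55 0 0; 1 -15 -55 0 0; 1 -13 -55 -10 0; 1 -10 -55 -10 0; 1 0 -31 0 0';python3 -m jog '1 0 0 0 0; 1 0 0 0 0'; python3 -c "from h import *;near()"
```

```text
time_s: 18.1
tcp_pos: [0.5031, -0.1116, 0.1406]
ee_rot: [[-0.133, -0.991, -0.003], [-0.991, 0.133, -0.0], [0.001, 0.003, -1.0]]
wrist_force: [1.8, -0.2, -0.8]
gripper_width: 1.003
gripper_force: 0.0
time_s: 18.73
tcp_pos: [0.4491, -0.3626, 0.1193]
ee_rot: [[-0.136, -0.991, -0.005], [-0.991, 0.136, 0.002], [-0.002, 0.005, -1.0]]
wrist_force: [-0.3, -0.7, 0.5]
gripper_width: 1.002
gripper_force: 0.0
time_s: 18.98
tcp_pos: [0.4509, -0.3604, 0.1208]
ee_rot: [[-0.134, -0.991, -0.002], [-0.991, 0.134, 0.001], [-0.001, 0.002, -1.0]]
wrist_force: [0.4, 0.3, -0.0]
gripper_width: 0.996
gripper_force: 0.0
round (0.4507, -0.3631, 53.9, 55.0) delta mm [-0.5 -3. ] z 0.1212
```

```bash
python3 -m jog '1 -0.5 -2.5 -40 0; 1 0 0 -40 0; 1 0 0 -29.5 0; 1 0 0 0 0; 0 0 0 0 0'; python3 -m jog '0 0 0 0 0; 0 0 0 0 0; 0 0 0 0 0; 0 0 0 20 0; 0 0 0 50 0';python3 -m jog '0 0 0 45 0; 0 0 45 0 0; 0 15 55 0 0; 0 15 55 0 0; 0 15 55 0 0';python3 -m jog '0 15 55 0 0; 0 15 55 0 0; 0 15 55 0 0; 0 12 55 0 0; 0 7 55 0 0';python3 -m jog '0 0 35 0 0; 0 0 0 0 0; 0 0 0 0 0'
```

```text
time_s: 19.65
tcp_pos: [0.4515, -0.3628, 0.0131]
ee_rot: [[-0.132, -0.991, 0.0], [-0.991, 0.132, -0.0], [0.0, -0.0, -1.0]]
wrist_force: [0.3, -0.3, 1.2]
gripper_width: 0.948
gripper_force: 0.0
time_s: 20.27
tcp_pos: [0.4492, -0.3626, 0.0809]
ee_rot: [[-0.134, -0.991, -0.006], [-0.991, 0.134, 0.003], [-0.002, 0.006, -1.0]]
wrist_force: [0.3, 0.3, -0.9]
gripper_width: 0.631
gripper_force: 30.0
time_s: 20.9
tcp_pos: [0.4962, -0.1519, 0.1279]
ee_rot: [[-0.134, -0.991, 0.001], [-0.991, 0.134, -0.0], [-0.0, -0.001, -1.0]]
wrist_force: [0.6, -0.1, -0.6]
gripper_width: 0.628
gripper_force: 30.0
time_s: 21.52
tcp_pos: [0.5604, 0.1233, 0.1277]
ee_rot: [[-0.134, -0.991, 0.0], [-0.991, 0.134, 0.0], [-0.0, -0.0, -1.0]]
wrist_force: [0.5, -0.3, 0.3]
gripper_width: 0.629
gripper_force: 30.0
time_s: 21.9
tcp_pos: [0.5597, 0.156, 0.1274]
ee_rot: [[-0.134, -0.991, -0.001], [-0.991, 0.134, -0.0], [0.0, 0.001, -1.0]]
wrist_force: [-0.3, -0.1, -0.4]
gripper_width: 0.629
gripper_force: 30.0
```

```bash
python3 -m jog '0 0 1 -30 0; 0 0 0 -36 0; 0 0 0 -8 0; 0 0 0 -2 0; 0 0 0 0 0'; python3 -m jog '0 0 0 0 0; 1 0 0 0 0; 1 0 0 0 0; 1 0 0 0 0; 1 0 0 20 0';python3 -m jog '1 0 0 40 0; 1 0 0 30 0; 1 0 0 0 0; 1 0 0 0 0';python3 -c "
from h import *
near(.048)
c=cam('wrist'); cv2.imwrite('pics/w5.png',c['pixels'][:,:,::-1])"
```

```text
time_s: 22.52
tcp_pos: [0.561, 0.1575, 0.0528]
ee_rot: [[-0.134, -0.991, 0.002], [-0.991, 0.134, 0.001], [-0.001, -0.002, -1.0]]
wrist_force: [-0.2, -0.0, 0.5]
gripper_width: 0.627
gripper_force: 30.0
time_s: 23.15
tcp_pos: [0.5589, 0.1569, 0.0702]
ee_rot: [[-0.134, -0.991, -0.004], [-0.991, 0.134, -0.002], [0.002, 0.003, -1.0]]
wrist_force: [0.6, -0.1, -0.3]
gripper_width: 0.962
gripper_force: 0.0
time_s: 23.65
tcp_pos: [0.5594, 0.1573, 0.1408]
ee_rot: [[-0.134, -0.991, -0.001], [-0.991, 0.134, -0.0], [0.0, 0.001, -1.0]]
wrist_force: [-1.0, 0.2, 0.1]
gripper_width: 1.0
gripper_force: 0.0
round (0.5597, 0.1526, 59.3, 64.6) delta mm [ 0.5 -4.5] z 0.1403
```

View pics/w5.png

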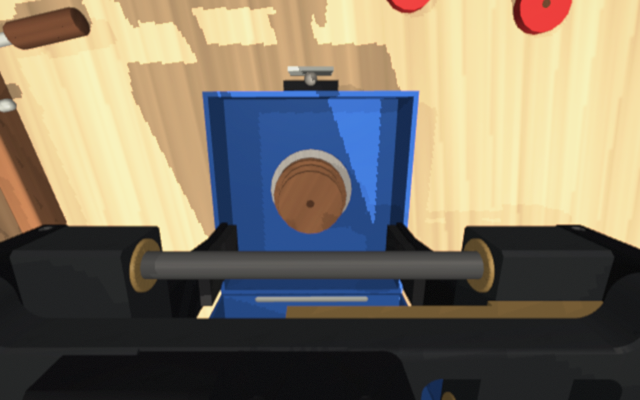

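```bash
python3 -m jog '1 0 -42 0 -10; 1 -20 -42 0 -10; 1 -20 -42 0 -10; 1 -20 -42 0 -10; 1 -20 -42 0 -10'; python3 -m jog '0.8 -20 -42 -20 -10; 0.8 0 0 0 0; 0.8 0 0 0 0;0.8 0 0 0 0'; python3 -c "from h import *;near()"
```

```text
time_s: 24.38
tcp_pos: [0.4787, -0.0538, 0.1405]
ee_rot: [[-0.848, -0.53, -0.002], [-0.53, 0.848, -0.001], [0.002, 0.001, -1.0]]
wrist_force: [0.5, 0.6, -0.6]
gripper_width: 0.999
gripper_force: 0.0
time_s: 24.88
tcp_pos: [0.4609, -0.0938, 0.1216]
ee_rot: [[-0.924, -0.381, 0.001], [-0.381, 0.924, -0.0], [-0.001, -0.0, -1.0]]
wrist_force: [0.9, 0.5, -0.5]
gripper_width: 0.803
gripper_force: 0.0
round (0.4578, -0.096, 42.4, 43.0) delta mm [-3.  -2.3] z 0.1217
```

```bash
python3 -m jog '0.8 -3 -2 -40 0; 0.8 0 0 -40 0; 0.8 0 0 -30 0; 0.8 0 0 0 0; 0 0 0 0 0'; python3 -m jog '0 0 0 0 0; 0 0 0 0 0; 0 0 0 0 0; 0 0 0 20 0; 0 0 0 50 0';python3 -m jog '0 0 0 45 0; 0 15 42 0 10; 0 20 42 0 10; 0 20 42 0 10; 0 20 42 0 10';python3 -m jog '0 16 42 0 10; 0 10.5 42.5 0 10; 0 0 0 0 0; 0 0 0 0 0'
```

```text
time_s: 25.55
tcp_pos: [0.4576, -0.0959, 0.0117]
ee_rot: [[-0.925, -0.381, 0.0], [-0.381, 0.925, 0.0], [-0.0, -0.0, -1.0]]
wrist_force: [-0.3, -0.9, 0.2]
gripper_width: 0.75
gripper_force: 0.0
time_s: 26.18
tcp_pos: [0.4552, -0.0967, 0.0806]
ee_rot: [[-0.925, -0.379, -0.006], [-0.379, 0.925, -0.001], [0.006, 0.002, -1.0]]
wrist_force: [0.9, 0.7, 0.3]
gripper_width: 0.489
gripper_force: 30.0
time_s: 26.8
tcp_pos: [0.5324, 0.0728, 0.1267]
ee_rot: [[-0.46, -0.888, 0.0], [-0.888, 0.46, 0.0], [-0.0, -0.0, -1.0]]
wrist_force: [0.4, -1.1, 0.7]
gripper_width: 0.49
gripper_force: 30.0
time_s: 27.3
tcp_pos: [0.5579, 0.1557, 0.1262]
ee_rot: [[-0.135, -0.991, -0.001], [-0.991, 0.135, -0.0], [0.001, 0.001, -1.0]]
wrist_force: [0.1, -0.3, -0.2]
gripper_width: 0.485
gripper_force: 30.0
```

```bash
python3 -m jog '0 1.5 1 -30 0; 0 0 0 -24 0; 0 0 0 -8 0; 0 0 0 -2 0; 0 0 0 0 0'; python3 -m jog '0 0 0 0 0; 0.8 0 0 0 0; 0.8 0 0 0 0; 0.8 0 0 0 0; 0.8 0 0 20 0';python3 -m jog '0.8 0 0 40 0; 0.8 0 0 20 0; 0.8 0 0 0 0; 0.8 0 0 0 0';python3 -c "
from h import *
near(.058)
c=cam('wrist'); cv2.imwrite('pics/w6.png',c['pixels'][:,:,::-1])"
python3 -m jog '1 0 -45 0 0; 1 0 -55 0 0; 1 0 -55 0 0; 1 0 -55 0 0; 1 0 -55 0 0'; python3 -m jog '1 0 -55 0 0; 1 0 -55 0 0; 1 0 -55 -10 0; 1 0 -55 -10 0; 1 0 -29 0 0';python3 -m jog '0.8 0 0 0 0; 0.8 0 0 0 0'; python3 -c "from h import *;near()"
```

```text
time_s: 27.92
tcp_pos: [0.5606, 0.1569, 0.0634]
ee_rot: [[-0.134, -0.991, 0.001], [-0.991, 0.134, 0.001], [-0.001, -0.001, -1.0]]
wrist_force: [0.4, 0.8, -0.3]
gripper_width: 0.491
gripper_force: 30.0
time_s: 28.55
tcp_pos: [0.5589, 0.1565, 0.0812]
ee_rot: [[-0.134, -0.991, -0.004], [-0.991, 0.134, -0.002], [0.002, 0.003, -1.0]]
wrist_force: [-0.3, -0.1, 0.3]
gripper_width: 0.783
gripper_force: 0.0
time_s: 29.05
tcp_pos: [0.5593, 0.1567, 0.1414]
ee_rot: [[-0.134, -0.991, -0.002], [-0.991, 0.134, -0.001], [0.001, 0.002, -1.0]]
wrist_force: [-0.7, 0.7, -0.6]
gripper_width: 0.802
gripper_force: 0.0
round (0.5593, 0.1498, 56.9, 62.0) delta mm [ 0.1 -6.8] z 0.1411
time_s: 29.78
tcp_pos: [0.5594, -0.1097, 0.1414]
ee_rot: [[-0.133, -0.991, -0.002], [-0.991, 0.133, -0.0], [0.0, 0.002, -1.0]]
wrist_force: [0.3, -0.2, 0.0]
gripper_width: 1.0
gripper_force: 0.0
time_s: 30.4
tcp_pos: [0.5584, -0.3593, 0.1196]
ee_rot: [[-0.136, -0.991, -0.004], [-0.991, 0.136, 0.002], [-0.001, 0.005, -1.0]]
wrist_force: [0.7, 0.9, 0.0]
gripper_width: 1.0
gripper_force: 0.0
time_s: 30.65
tcp_pos: [0.5596, -0.3564, 0.1215]
ee_rot: [[-0.134, -0.991, -0.002], [-0.991, 0.134, 0.001], [-0.001, 0.002, -1.0]]
wrist_force: [-0.1, 0.7, -0.6]
gripper_width: 0.86
gripper_force: 0.0
round (0.5593, -0.3594, 42.0, 43.0) delta mm [-0.6 -3.4] z 0.122
```

View pics/w6.png

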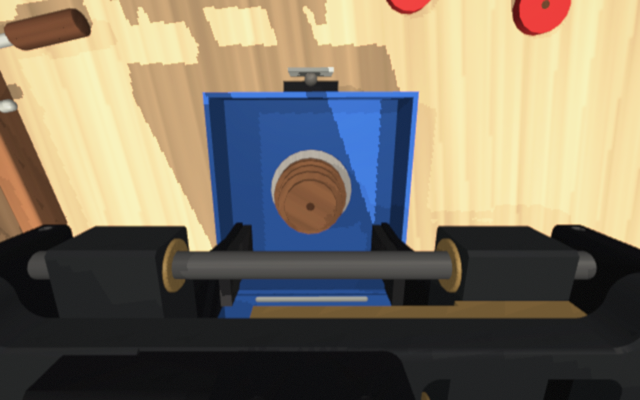

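```bash
python3 -m jog '0.8 -0.5 -3 -40 0; 0.8 0 0 -40 0; 0.8 0 0 -30 0; 0.8 0 0 0 0; 0 0 0 0 0'; python3 -m jog '0 0 0 0 0; 0 0 0 0 0; 0 0 0 0 0; 0 0 0 20 0; 0 0 0 50 0';python3 -m jog '0 0 0 45 0; 0 0 45 0 0; 0 0 55 0 0; 0 0 55 0 0; 0 0 55 0 0';python3 -m jog '0 0 55 0 0; 0 0 55 0 0; 0 0 55 0 0; 0 0 55 0 0; 0 0 55 0 0';python3 -m jog '0 0 31 0 0; 0 0 0 0 0; 0 0 0 0 0'
```

```text
time_s: 31.32
tcp_pos: [0.5601, -0.3591, 0.0132]
ee_rot: [[-0.132, -0.991, 0.0], [-0.991, 0.132, -0.0], [0.0, -0.0, -1.0]]
wrist_force: [-1.0, -0.4, 0.4]
gripper_width: 0.75
gripper_force: 0.0
time_s: 31.95
tcp_pos: [0.5575, -0.3592, 0.0803]
ee_rot: [[-0.134, -0.991, -0.006], [-0.991, 0.134, 0.003], [-0.002, 0.007, -1.0]]
wrist_force: [1.3, -0.5, 0.2]
gripper_width: 0.486
gripper_force: 30.0
time_s: 32.58
tcp_pos: [0.5593, -0.1485, 0.1278]
ee_rot: [[-0.134, -0.991, 0.001], [-0.991, 0.134, -0.0], [-0.0, -0.001, -1.0]]
wrist_force: [1.3, 0.2, 0.4]
gripper_width: 0.491
gripper_force: 30.0
time_s: 33.2
tcp_pos: [0.5593, 0.1268, 0.1278]
ee_rot: [[-0.134, -0.991, 0.001], [-0.991, 0.134, 0.0], [-0.0, -0.0, -1.0]]
wrist_force: [0.3, 0.2, 0.0]
gripper_width: 0.491
gripper_force: 30.0
time_s: 33.58
tcp_pos: [0.5593, 0.1555, 0.1274]
ee_rot: [[-0.134, -0.991, -0.001], [-0.991, 0.134, -0.0], [0.0, 0.001, -1.0]]
wrist_force: [0.2, 0.5, -0.5]
gripper_width: 0.491
gripper_force: 30.0
```

```bash
python3 -m jog '0 0.5 1.5 -30 0; 0 0 0 -16 0; 0 0 0 -6 0; 0 0 0 -2 0; 0 0 0 0 0'; python3 -m jog '0 0 0 0 0; 0.8 0 0 0 0; 0.8 0 0 0 0; 0.8 0 0 0 0; 0.8 0 0 20 0';python3 -m jog '0.8 0 0 40 0; 0.8 0 0 10 0; 0.8 0 0 0 0; 0.8 0 0 0 0';python3 - <<'E'
from h import *
c=cam('wrist'); s=cam('scene')
a=cv2.resize(c['pixels'][120:250,220:420],None,fx=2.6,fy=2.6); b=cv2.resize(s['pixels'][150:280,300:500],None,fx=2.6,fy=2.6,interpolation=cv2.INTER_CUBIC)
cv2.imwrite('pics/w7.png',np.hstack([a[:,:390],b[:,:400]])[:,:,::-1])
p=r.sense()["tcp_pos"]; print(p)
E
```

```text
time_s: 34.2
tcp_pos: [0.5605, 0.1576, 0.0741]
ee_rot: [[-0.134, -0.991, 0.001], [-0.991, 0.134, 0.0], [-0.001, -0.001, -1.0]]
wrist_force: [0.1, 0.1, 0.1]
gripper_width: 0.488
gripper_force: 30.0
time_s: 34.83
tcp_pos: [0.5589, 0.1569, 0.0922]
ee_rot: [[-0.134, -0.991, -0.004], [-0.991, 0.134, -0.002], [0.002, 0.003, -1.0]]
wrist_force: [0.6, 0.0, -0.2]
gripper_width: 0.785
gripper_force: 0.0
time_s: 35.33
tcp_pos: [0.5592, 0.1572, 0.1422]
ee_rot: [[-0.134, -0.991, -0.002], [-0.991, 0.134, -0.001], [0.001, 0.002, -1.0]]
wrist_force: [0.1, -0.0, 0.3]
gripper_width: 0.802
gripper_force: 0.0
[0.55935339 0.15717616 0.14211936]
```

View pics/w7.png

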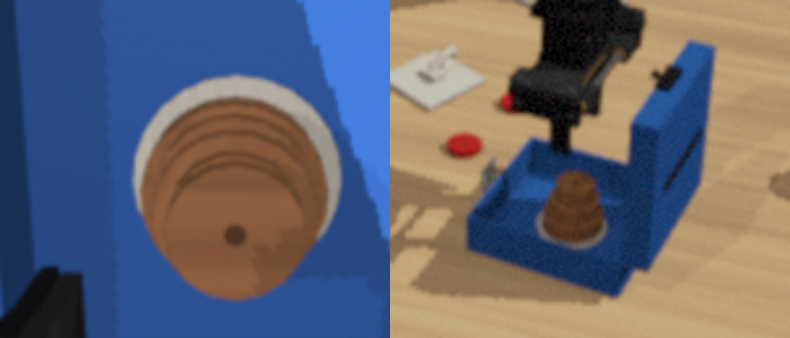

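The stack is complete and concentric, with the dot of the top round at about (310,210) in the wrist frame. The lid stands upright. Next I'll get its angle.

```bash
python3 - <<'E'
from h import *
t=r.capture("top"); t["f"]=200/np.tan(np.radians(t["fovy"]/2))
q=lambda u,v:((u+.5)/3-.5+200,(v+.5)/3-.5+120)
C=np.array([.5594,.1566]); 
for z in (.21,.228):
  w=world(t,[q(68,33),q(33,215),q(100,38),q(66,222)],z)[:,:2]-C+[.001,-.0015]
  print(z,(w@np.array([[.991,.134],[-.134,.991]])).round(4))
E
```

```text
0.21 [[ 0.0889  0.1236]
 [-0.0782  0.1212]
 [ 0.0886  0.0944]
 [-0.0799  0.0916]]
0.228 [[ 0.0832  0.1178]
 [-0.0809  0.1154]
 [ 0.0828  0.0891]
 [-0.0826  0.0863]]
```

```bash
python3 -m jog '0 0 0 50 0; 0 0 0 50 0; 0 0 0 48 0; 0 7 50 0 0; 0 7 50 0 0'; python3 -m jog '0 6 49 0 0; 0 0 0 -30 0; 0 0 0 -30 0; 0 0 0 -19 0; 0 0 0 0 0'; python3 - <<'E'
from h import *
p=r.sense()["tcp_pos"]; print(p); c=cam("scene"); cv2.imwrite("pics/s8.png",cv2.resize(c["pixels"][60:280,260:560,::-1],None,fx=2.5,fy=2.5))
E
```

```text
time_s: 36.1
tcp_pos: [0.5743, 0.2583, 0.292]
ee_rot: [[-0.135, -0.991, 0.001], [-0.991, 0.135, 0.001], [-0.001, -0.001, -1.0]]
wrist_force: [0.5, 0.7, -0.7]
gripper_width: 0.319
gripper_force: 0.0
time_s: 36.72
tcp_pos: [0.5791, 0.3059, 0.2098]
ee_rot: [[-0.134, -0.991, -0.004], [-0.991, 0.134, -0.003], [0.004, 0.004, -1.0]]
wrist_force: [1.0, 0.3, 0.1]
gripper_width: 0.008
gripper_force: 0.0
[0.57909684 0.30585262 0.20978992]
```

View pics/s8.png

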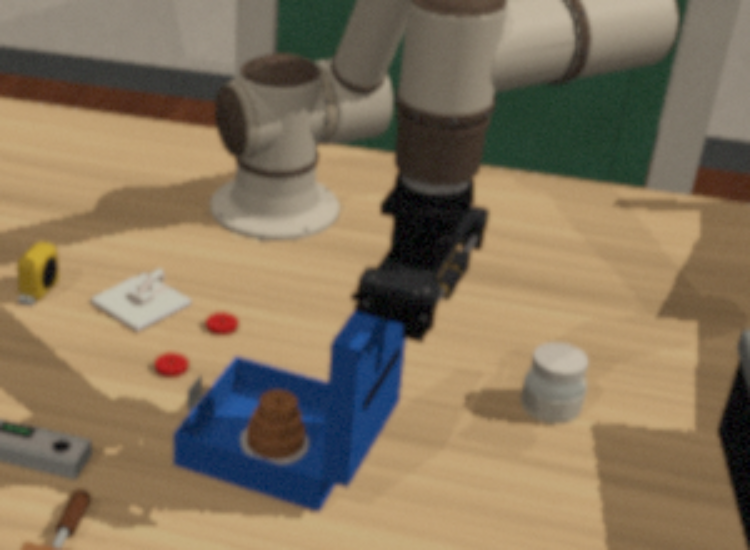

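```bash
python3 -m jog '0 -2.7 -20 0 0; 0 -4 -30 0 0; 0 -4 -30 -2 0; 0 -4 -30 -5 0; 0 -4 -30 -15 0'; python3 -m jog '0 -3.3 -25 -21 0; 0 -2.8 -21 -25 0; 0 -1.3 -10 -20 0; 0 0 0 0 0; 0 0 0 0 0'; python3 - <<'E'
from h import *
c=cam("scene"); cv2.imwrite("pics/s9.png",cv2.resize(c["pixels"][100:280,300:500,::-1],None,fx=2.5,fy=2.5))
E
```

```text
time_s: 37.4
tcp_pos: [0.5621, 0.1656, 0.1929]
ee_rot: [[-0.134, -0.991, 0.005], [-0.991, 0.134, 0.003], [-0.004, -0.005, -1.0]]
wrist_force: [0.6, 1.9, 0.9]
gripper_width: 0.003
gripper_force: 0.6
time_s: 38.02
tcp_pos: [0.5549, 0.1107, 0.1261]
ee_rot: [[-0.133, -0.991, 0.003], [-0.991, 0.133, 0.001], [-0.001, -0.003, -1.0]]
wrist_force: [0.4, 0.0, 0.9]
gripper_width: 0.006
gripper_force: 0.0
```

View pics/s9.png

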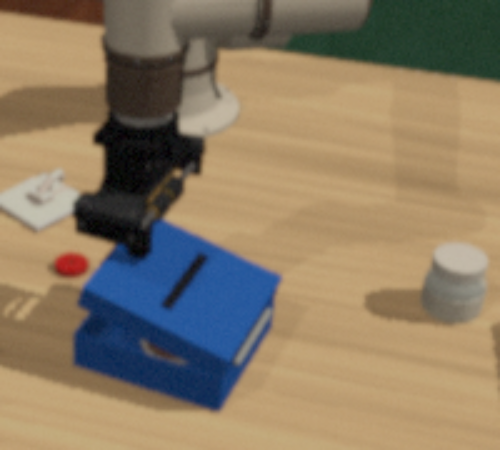

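The lid is partly closed, at roughly 0.3 rad, and the fingers are on its top near the free edge.

```bash
python3 -m jog '0 -1 -8 -14 0; 0 -1 -6 -14 0; 0 0 0 -8 0; 0 0 0 -4 0; 0 0 0 0 0'; python3 -m jog '0 0 0 -3 0; 0 0 0 -3 0; 0 0 0 0 0; 0 0 0 0 0'
```

```text
time_s: 38.7
tcp_pos: [0.5513, 0.096, 0.0862]
ee_rot: [[-0.133, -0.991, -0.001], [-0.991, 0.133, -0.002], [0.002, 0.001, -1.0]]
wrist_force: [-5.8, 0.0, 15.8]
gripper_width: 0.004
gripper_force: 7.5
time_s: 39.2
tcp_pos: [0.5515, 0.096, 0.0856]
ee_rot: [[-0.131, -0.991, 0.001], [-0.991, 0.131, -0.002], [0.002, -0.001, -1.0]]
wrist_force: [-17.3, 1.1, 43.6]
gripper_width: 0.005
gripper_force: 21.6
```

```bash
python3 -m jog '0 0 0 10 0; 0 0 0 30 0; 0 0 0 40 0; 1 10 -50 0 6; 1 20 -50 0 0';python3 -m jog '1 30 -50 0 0; 1 40 -50 -20 0; 1 12 -25 -20 0; 1 0 0 0 0; 1 0 0 0 0'; python3 - <<'E'
from h import *
c=cam("wrist"); p=r.sense()["tcp_pos"]; cv2.imwrite("pics/w10.png",c["pixels"][:,:,::-1]); print(p)
t=cam("top"); cv2.imwrite("pics/t10.png",cv2.resize(t["pixels"][110:290,180:460,::-1],None,fx=2.7,fy=2.7))
E
```

```text
time_s: 39.83
tcp_pos: [0.5816, -0.0041, 0.1582]
ee_rot: [[-0.027, -1.0, -0.001], [-1.0, 0.027, 0.0], [-0.0, 0.001, -1.0]]
wrist_force: [1.4, -0.8, 0.1]
gripper_width: 0.148
gripper_force: 0.0
time_s: 40.45
tcp_pos: [0.6608, -0.1249, 0.1192]
ee_rot: [[-0.029, -1.0, -0.001], [-1.0, 0.029, -0.0], [0.0, 0.001, -1.0]]
wrist_force: [-0.2, 0.6, 0.5]
gripper_width: 0.717
gripper_force: 0.0
[ 0.66112213 -0.12441493  0.12011504]
```

View pics/w10.png

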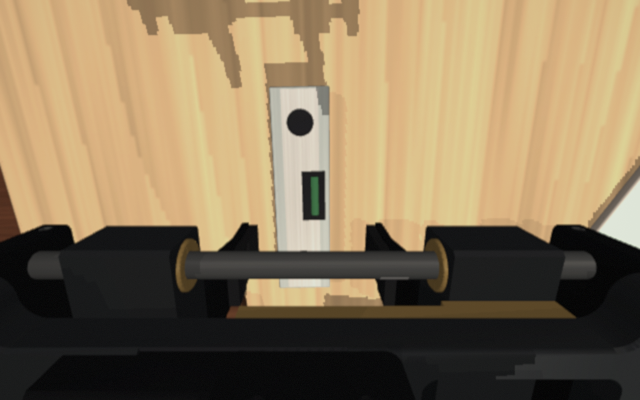

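View pics/t10.png

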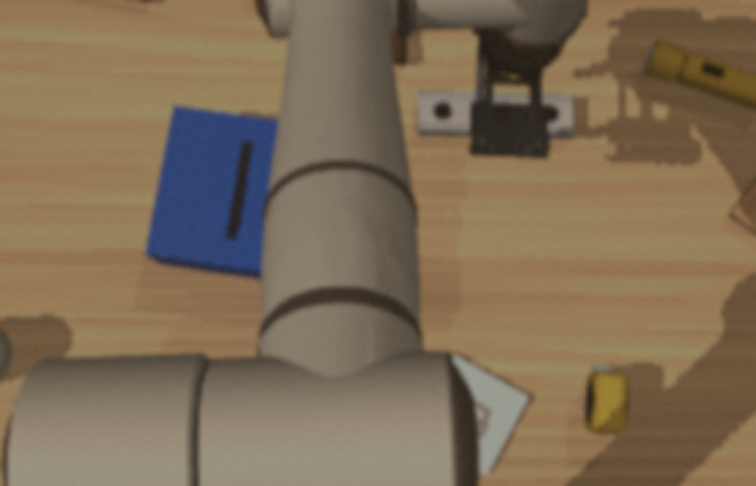

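The wrist view shows the level between the fingers, with far end corners at (270,88) and (329,88) and its near end at row 287. The top view shows the lid shut flat.

```bash
python3 - <<'E'
from h import *
c=cam("wrist"); p=r.sense()["tcp_pos"]
w=world(c,[(270,88),(329,88),(280,287),(328,287)],.024); print(w.round(4), w.mean(0)-p)
d=w[:2].mean(0)-w[2:].mean(0); print(np.linalg.norm(d),np.degrees(np.arctan2(d[1],d[0])), np.linalg.norm(w[0]-w[1]),np.linalg.norm(w[2]-w[3]))
E
```

```text
[[ 0.6915 -0.2176  0.024 ]
 [ 0.6445 -0.2163  0.024 ]
 [ 0.6934 -0.0384  0.024 ]
 [ 0.6477 -0.0372  0.024 ]] [ 0.00792384 -0.00333674 -0.09689561]
0.17916436912040673 -90.8137870012066 0.04700960069860653 0.045745874761240486
```

```bash
python3 -m jog '0.9 8 -3 -20 0.9; 0.9 0 0 -30 0; 0.9 0 0 -35 0; 0.9 0 0 -23 0; 0.9 0 0 0 0'; python3 -m jog '0 0 0 0 0; 0 0 0 0 0; 0 0 0 0 0; 0 0 0 0 0; 0 0 0 0 0';python3 -m jog '0 0 0 10 0; 0 0 0 20 0; 0 0 0 20 0; 0 0 0 0 0; 0 0 0 0 0'
```

```text
time_s: 41.22
tcp_pos: [0.6691, -0.1276, 0.0102]
ee_rot: [[-0.012, -1.0, -0.002], [-1.0, 0.012, -0.0], [0.0, 0.002, -1.0]]
wrist_force: [0.6, -0.0, 0.1]
gripper_width: 0.9
gripper_force: 0.0
time_s: 41.85
tcp_pos: [0.6692, -0.1281, 0.012]
ee_rot: [[-0.014, -1.0, 0.0], [-1.0, 0.014, 0.0], [-0.0, -0.0, -1.0]]
wrist_force: [-0.3, 0.4, 0.2]
gripper_width: 0.547
gripper_force: 30.0
time_s: 42.48
tcp_pos: [0.6684, -0.1279, 0.061]
ee_rot: [[-0.014, -1.0, -0.002], [-1.0, 0.014, 0.001], [-0.001, 0.002, -1.0]]
wrist_force: [-0.2, 0.6, -2.9]
gripper_width: 0.551
gripper_force: 30.0
```

```bash
python3 -m jog '0 -30 0 0 0; 0 -40 0 0 0; 0 -40 0 0 0; 0 -45 0 0 0; 0 -45 0 0 0'; python3 -m jog '0 -40 10 0 -3; 0 -20 35 0 -3.8; 0 -15 45 0 0; 0 -13 45 0 0; 0 0 50 0 0';python3 -m jog '0 0 50 0 0; 0 0 45 0 0; 0 0 29 0 0; 0 0 0 0 0;0 0 0 0 0'
```

```text
time_s: 43.1
tcp_pos: [0.467, -0.1281, 0.061]
ee_rot: [[-0.014, -1.0, -0.002], [-1.0, 0.014, 0.0], [0.0, 0.002, -1.0]]
wrist_force: [-0.1, 0.2, -3.3]
gripper_width: 0.547
gripper_force: 30.0
time_s: 43.72
tcp_pos: [0.3794, 0.0574, 0.0615]
ee_rot: [[-0.133, -0.991, -0.002], [-0.991, 0.133, -0.001], [0.001, 0.002, -1.0]]
wrist_force: [1.7, -0.2, -3.2]
gripper_width: 0.55
gripper_force: 30.0
time_s: 44.35
tcp_pos: [0.3804, 0.18, 0.0613]
ee_rot: [[-0.132, -0.991, -0.002], [-0.991, 0.132, -0.002], [0.002, 0.002, -1.0]]
wrist_force: [-0.6, -0.3, -3.7]
gripper_width: 0.545
gripper_force: 30.0
```

```bash
python3 -m jog '0 -7 1 0 0; 0 0 0 -25 0; 0 0 0 -18 0; 0 0 0 -4 0; 0 0 0 0 0'; python3 -m jog '0 0 0 -1.5 0; 0 0 0 0 0; 0.8 0 0 0 0; 0.8 0 0 0 0; 0.8 0 0 0 0';python3 -m jog '0.8 0 0 20 0; 0.8 0 0 45 0; 0.8 0 0 45 0; 0.8 0 0 0 0; 0.8 0 0 0 0';  python3 - <<'E'
from h import *
c=cam("wrist"); cv2.imwrite("pics/w11.png",c["pixels"][:,:,::-1]); print(r.sense()["tcp_pos"])
E
```

```text
time_s: 44.98
tcp_pos: [0.3742, 0.1816, 0.0151]
ee_rot: [[-0.132, -0.991, -0.0], [-0.991, 0.132, -0.0], [0.0, 0.0, -1.0]]
wrist_force: [0.6, -0.5, -2.6]
gripper_width: 0.548
gripper_force: 30.0
time_s: 45.6
tcp_pos: [0.3744, 0.1822, 0.0136]
ee_rot: [[-0.132, -0.991, 0.001], [-0.991, 0.132, 0.0], [-0.001, -0.0, -1.0]]
wrist_force: [-0.5, -0.3, 0.3]
gripper_width: 0.769
gripper_force: 0.0
time_s: 46.22
tcp_pos: [0.3737, 0.1816, 0.123]
ee_rot: [[-0.132, -0.991, -0.001], [-0.991, 0.132, -0.0], [0.0, 0.001, -1.0]]
wrist_force: [-0.4, -0.2, -0.5]
gripper_width: 0.794
gripper_force: 0.0
[0.37350694 0.18127002 0.12247474]
```

View pics/w11.png

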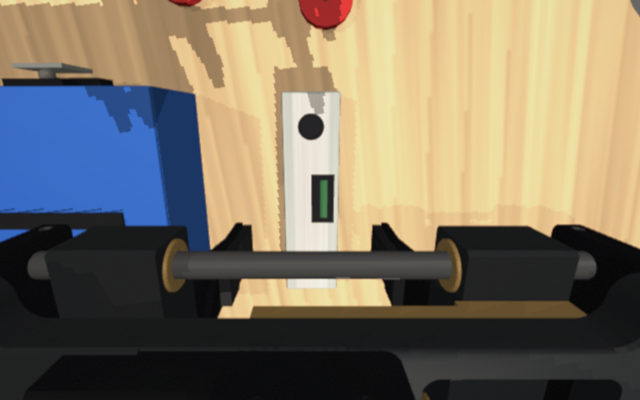

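The level lies at roughly (283-340, 93-288) px, parallel to the caddy front, whose wall edge is at (195,95).

```bash
python3 - <<'E'
from h import *
c=cam("wrist"); p=r.sense()["tcp_pos"]; print(r.sense()["joints"].round(0))
w=world(c,[(283,93),(340,93),(288,288),(336,288)],.024); C=np.array([.5594,.1566]);R=np.array([[.991,.134],[-.134,.991]])
d=w[:2].mean(0)-w[2:].mean(0); print(w.mean(0),np.degrees(np.arctan2(d[1],d[0]))); print("caddy frame",(w[:,:2].mean(0)-C)@R)
H=hsv(c); im=c["pixels"]
# front wall: outer blue boundary per row (wall bottom, z=0) and lid top edge (brightness step, z=.078)
pts=[];q=[]
for y in range(105,215,10):
    b=np.where((H[y,:,0]>100)&(H[y,:,0]<130)&(H[y,:,1]>120))[0]; b=b[b<260]; pts.append((b.max()+.5,y))
    v=cv2.GaussianBlur(im[y,130:195,2].astype(np.float32)[None],(5,1),0)[0]; q.append((130+int(np.argmin(np.diff(v[:50])))+.5,y))
for P,z in ((pts,0),(q,.078)):
    u=world(c,P,z)[:,:2]; vx,vy,x0,y0=cv2.fitLine(u.astype(np.float32),cv2.DIST_HUBER,0,.01,.01).ravel(); print(z,P[0],P[-1],np.degrees(np.arctan2(vy,vx)),((u-C)@R)[:,0].round(4))
E
```

```text
[ 49.   9. -36.  -0. -45. -56.]
[0.37284662 0.18107172 0.024     ] -97.43314042176547
caddy frame [-0.18815361 -0.00074668]
0 (np.float64(194.5), 105) (np.float64(204.5), 205) 82.578384 [-0.0836 -0.0836 -0.0837 -0.0837 -0.0837 -0.0838 -0.0838 -0.0839 -0.0839
 -0.084  -0.084 ]
0.078 (149.5, 105) (163.5, 205) 84.65269 [-0.0839 -0.0747 -0.0783 -0.0846 -0.0844 -0.0841 -0.0846 -0.0844 -0.0848
 -0.0846 -0.0844]
```

```bash
python3 -m jog '1 -10 1.5 0 10; 1 -10 1.5 0 10; 1 -10 1.5 0 10; 1 -13 1.3 0 10; 1 0 0 0 10'; python3 -m jog '1 0 0 0 10; 1 0 0 0 10; 1 0 0 0 10; 1 0 0 0 10; 1 0 0 0 0'; python3 -c "
from h import *
p=r.sense()['tcp_pos'];print(((p[:2]-[.5594,.1566])@np.array([[.991,.134],[-.134,.991]])).round(4))"
```

```text
time_s: 46.95
tcp_pos: [0.33, 0.1869, 0.1222]
ee_rot: [[0.679, -0.734, -0.002], [-0.734, -0.679, -0.003], [0.001, 0.004, -1.0]]
wrist_force: [0.3, 0.1, 0.2]
gripper_width: 0.996
gripper_force: 0.0
time_s: 47.58
tcp_pos: [0.3308, 0.1872, 0.1224]
ee_rot: [[0.991, -0.134, -0.002], [-0.134, -0.991, -0.002], [-0.001, 0.003, -1.0]]
wrist_force: [0.1, 0.1, 0.3]
gripper_width: 1.002
gripper_force: 0.0
[-0.2306 -0.0003]
```

```bash
python3 -m jog '1 0 0 -40 0; 1 0 0 -40 0; 1 0 0 -28 0; 1 0 0 0 0; 1 0 0 0 0'; python3 -m jog '1 10 -1.3 0 0; 1 10 -1.4 0 0; 1 10 -1.3 0 0; 1 10 -1.4 0 0; 1 10 -1.3 0 0'; python3 -m jog '1 10 -1.4 0 0; 1 10 -1.3 0 0; 1 8 -1.1 0 0; 1 4 -0.5 0 0; 1 0 0 0 0'; python3 -c "
from h import *
p=r.sense()['tcp_pos'];print(((p[:2]-[.5594,.1566])@np.array([[.991,.134],[-.134,.991]])).round(4))"
```

```text
time_s: 48.2
tcp_pos: [0.3316, 0.1881, 0.0158]
ee_rot: [[0.991, -0.133, 0.0], [-0.133, -0.991, 0.0], [0.0, -0.0, -1.0]]
wrist_force: [-0.2, 0.3, 0.3]
gripper_width: 0.997
gripper_force: 0.0
time_s: 48.82
tcp_pos: [0.3819, 0.1807, 0.0154]
ee_rot: [[0.991, -0.132, -0.0], [-0.132, -0.991, -0.0], [-0.0, 0.0, -1.0]]
wrist_force: [-3.5, 0.4, 2.5]
gripper_width: 1.0
gripper_force: 1.5
time_s: 49.45
tcp_pos: [0.414, 0.1771, 0.0154]
ee_rot: [[0.991, -0.132, 0.001], [-0.132, -0.991, 0.001], [0.001, -0.001, -1.0]]
wrist_force: [-0.1, -0.7, -0.5]
gripper_width: 1.001
gripper_force: 0.0
[-0.1468  0.0008]
```

Now the last few millimetres against the wall, watching the force.

```bash
python3 -m jog '1 2 -0.3 0 0; 1 2 -0.3 0 0; 1 2 -0.3 0 0; 1 0 0 0 0'; python3 -m jog '1 2 -0.3 0 0; 1 1 -0.1 0 0; 1 0 0 0 0'; python3 -c "
from h import *
p=r.sense()['tcp_pos'];print(((p[:2]-[.5594,.1566])@np.array([[.991,.134],[-.134,.991]])).round(4))"
```

```text
time_s: 49.95
tcp_pos: [0.4171, 0.1759, 0.0154]
ee_rot: [[0.991, -0.132, -0.003], [-0.132, -0.991, -0.001], [-0.003, 0.001, -1.0]]
wrist_force: [-12.1, 5.7, 6.5]
gripper_width: 1.001
gripper_force: 6.6
time_s: 50.32
tcp_pos: [0.4173, 0.1758, 0.0154]
ee_rot: [[0.991, -0.132, -0.007], [-0.132, -0.991, -0.001], [-0.007, 0.002, -1.0]]
wrist_force: [-25.4, 15.8, 14.1]
gripper_width: 0.996
gripper_force: 14.0
[-1.434e-01 -1.000e-04]
```

```bash
python3 -m jog '1 -8 1 0 0; 1 -20 3 0 0; 1 0 0 30 0; 1 0 0 50 0; 1 0 0 50 0'; python3 -m jog '1 0 0 40 0; 1 0 -50 0 0; 1 0 -50 0 0; 1 0 -50 0 0; 1 0 -50 0 0'; python3 -m jog '1 0 -50 0 0; 1 0 -50 0 0; 1 0 -50 0 0; 1 0 -50 0 0; 1 0 0 0 0'; python3 - <<'E'
from h import *
t=cam("top"); s=cam("scene")
a=cv2.resize(t["pixels"][125:265,200:340],(500,500),interpolation=cv2.INTER_CUBIC); b=cv2.resize(s["pixels"][150:290,300:440][:,:84*1],(300,500),interpolation=cv2.INTER_CUBIC)
cv2.imwrite("pics/f.png",np.hstack([a,b])[:,:,::-1])
H=hsv(t); m=(H[...,1]<60)&(H[...,2]>85); m[:195]=0;m[250:]=0;m[:,:220]=0;m[:,330:]=0
C=np.array([.5594,.1566]);R=np.array([[.991,.134],[-.134,.991]])
for k in blobs(m,150):
    w=world(t,k[:,0],.024)[:,:2]+[.001,-.0015]; q=((w-C)@R).astype(np.float32); print(cv2.boundingRect(k),cv2.minAreaRect(q))
E
```

```text
time_s: 50.95
tcp_pos: [0.3944, 0.1793, 0.1469]
ee_rot: [[0.991, -0.132, 0.001], [-0.132, -0.991, -0.0], [0.001, 0.0, -1.0]]
wrist_force: [0.7, 0.3, 0.3]
gripper_width: 0.998
gripper_force: 0.0
time_s: 51.58
tcp_pos: [0.3944, -0.0222, 0.1858]
ee_rot: [[0.991, -0.131, 0.002], [-0.131, -0.991, 0.0], [0.002, -0.0, -1.0]]
wrist_force: [1.5, 1.1, -0.0]
gripper_width: 1.003
gripper_force: 0.0
time_s: 52.2
tcp_pos: [0.3941, -0.2234, 0.1852]
ee_rot: [[0.991, -0.138, 0.0], [-0.138, -0.991, -0.001], [0.0, 0.001, -1.0]]
wrist_force: [0.0, 0.1, 1.1]
gripper_width: 1.001
gripper_force: 0.0
(236, 206, 60, 25) ((-0.10819202661514282, -0.0002746656537055969), (0.1837586760520935, 0.04951222985982895), 89.59654998779297)
```

View pics/f.png

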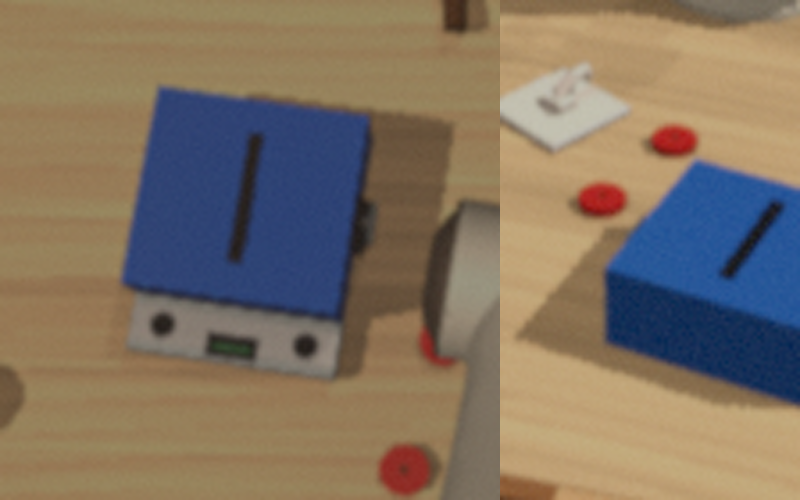

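The lid is shut with no seam visible. The level is flush and parallel against the front wall, centred at about x = -0.108 m and y = 0 in the caddy frame.

```bash
python3 -m jog '1 0 0 0 0; 1 0 0 0 0; 1 0 0 0 0'; python3 -c "
from station import r
print(r.finish_job())"
```

```text
time_s: 52.68
tcp_pos: [0.3945, -0.2199, 0.1856]
ee_rot: [[0.991, -0.13, 0.0], [-0.13, -0.991, -0.0], [0.0, 0.0, -1.0]]
wrist_force: [0.3, 0.2, -0.0]
gripper_width: 0.999
gripper_force: 0.0
the job is handed in; nothing more can be done
None
```

I handed the job in after about 53 s of robot time: all six rounds are stacked on the plate, the lid is pressed fully shut, and the level is flush and centred against the caddy's front; the hand-in returned no verdict.

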